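# Stack the bushes on the wall basket's swivel stud

## Task

Build up the wall basket's swivel mount: thread the three bushes from the tray onto the upright stud in order of size, the wide one first, then the middle one, then the narrow one on top. Push the stiff orange collar under them all the way down to the base, so that everything sits flat and fully home without gaps. Keep hold of each bush until it is past the stud's tapered nose, no dropping it over the top; feel your way on and push gently, as the stud must not be strained (35 newtons is too much). Let go at the end, and leave the other things on the tray and the table where they are.

Things in the scene. Friction and masses are not known exactly. Their poses are not given: they have to be found in the camera images.
- mount: Swivel mount, fixed to the table: dark steel base plate 110 x 100 x 8 mm, origin at the centre of its underside, z up. On it sits a steel disc (48 mm across, its top 12 mm above the origin) that carries an upright, off-centre stud (see mount_axis). More than 35 N in all between the mount (plate, stud or collar) and anything else, bush or gripper, spoils it.
- mount_axis (a point): Point on the plate's centre line, 90 mm above the mount's origin, level with the stud's top. The steel stud, 12 mm thick, stands 10 mm off this line in any direction; the direction differs from run to run and is not measured: see or feel it. It does not move when pushed. Straight up to 76 mm above the origin, then a nose tapering to 3 mm thick at 90 mm.
- collar (a joint): Height in m of the orange plastic collar (26 mm across, 6 mm thick) on the stud above its lowest place: 0 means it sits on the disc, its top then 18 mm above the mount's origin. It starts 25 to 40 mm up, stays where it is and slides down the stud with a steady drag of about 4 N.
- wide_bush: Wide bush, dark wood ring, 56 mm outside, 15 mm bore right through, 18 mm high, about 45 g; origin at the centre of its underside, z along the bore, up. Lies flat in the tray.
- middle_bush: Middle bush, white plastic ring, 44 mm outside, 15 mm bore, 18 mm high, about 30 g; origin and axes as for the wide bush. Lies flat in the tray.
- narrow_bush: Narrow bush, brass ring, 32 mm outside, 15 mm bore, 18 mm high, about 90 g; origin and axes as for the wide bush. Lies flat in the tray.
- tray: Pale wooden tray, fixed to the table, 300 mm along its x, 360 mm along its y, walls 16 mm high and 7 mm thick, floor 7 mm thick; origin at the centre of its underside. The three bushes lie in a row along its y on the half nearer the robot (near tray x = -60 mm, about 105 mm apart, which is where varies); the bystanders lie on its far half.
- ring_dish: Bystander: white ceramic ring dish, 84 mm across, 26 mm high, origin under its centre.
- remote: Bystander: black plastic remote control with rubber keys, 150 x 42 x 18 mm, long along its x, origin under its centre.
- bottle_opener: Bystander: flat stainless steel bottle opener, about 130 x 36 x 6 mm, long along its x.
- whistle: Bystander: red plastic whistle, about 47 x 18 x 22 mm.
- tape_measure: Bystander on the table: yellow tape measure, 70 x 40 x 60 mm high, origin under its centre.
- doorstop: Bystander on the table: black rubber doorstop puck, 48 mm across, 30 mm high, origin under its centre.

How it is judged:
On the way, in this order (a step that is already met when the one before it is completed fails the run):
1. the wide bush is threaded onto the straight part of the stud (horizontal distance between wide_bush and mount below 0.013 m and angle between wide_bush's own z axis and vertical below 0.1 rad and z of wide_bush in the frame of mount below 0.07 m), for 0.2 s.
2. then the middle bush is threaded on above the wide one (horizontal distance between each of middle_bush, wide_bush and mount below 0.013 m and angle between each of middle_bush, wide_bush's own z axis and vertical below 0.1 rad and z of middle_bush in the frame of mount below 0.07 m and z of middle_bush in the frame of wide_bush above 0.012 m and horizontal distance between wide_bush and middle_bush below 0.004 m), for 0.2 s.
3. then the narrow bush is threaded on above the middle one (horizontal distance between each of narrow_bush, middle_bush and mount below 0.013 m and angle between each of narrow_bush, middle_bush's own z axis and vertical below 0.1 rad and z of narrow_bush in the frame of mount below 0.07 m and z of narrow_bush in the frame of middle_bush above 0.012 m and horizontal distance between middle_bush and narrow_bush below 0.004 m), for 0.2 s.
At the end, for the whole second after the job is handed in: Collar down on the disc (within 3 mm); wide, middle and narrow bush flat (0.1 rad) round the stud in that order from the bottom, undersides 18, 36 and 54 mm above the mount's underside (within 3 to 4 mm), within 8 mm of the mount's centre line, at rest and let go (value of joint collar below 0.003 m and horizontal distance between each of wide_bush, middle_bush, narrow_bush and mount below 0.013 m and angle between each of wide_bush, middle_bush, narrow_bush's own z axis and vertical below 0.1 rad and z of wide_bush in the frame of mount between 0.015 and 0.021 m and linear speed of each of wide_bush, middle_bush, narrow_bush below 0.01 m/s and contact force between the fingers and wide_bush below 0.05 N and z of middle_bush in the frame of mount between 0.033 and 0.0395 m and contact force between the fingers and middle_bush below 0.05 N and z of narrow_bush in the frame of mount between 0.051 and 0.058 m and contact force between the fingers and narrow_bush below 0.05 N and horizontal distance between wide_bush and middle_bush below 0.004 m and horizontal distance between middle_bush and narrow_bush below 0.004 m); the robot touches nothing.
It fails at once if the mount, its stud or its collar is loaded with more than 35 N (contact force between mount and anything else above 35 N).
It fails at once if a bush is let go over the stud while still at or above its nose (underside over 80 mm above the mount's underside) ((horizontal distance between wide_bush and mount below 0.025 m and z of wide_bush in the frame of mount above 0.08 m and contact force between the fingers and wide_bush below 0.1 N) or (horizontal distance between middle_bush and mount below 0.025 m and z of middle_bush in the frame of mount above 0.08 m and contact force between the fingers and middle_bush below 0.1 N) or (horizontal distance between narrow_bush and mount below 0.025 m and z of narrow_bush in the frame of mount above 0.08 m and contact force between the fingers and narrow_bush below 0.1 N)).
It fails at once if one of the bystanders is moved more than 30 mm (distance of any of ring_dish, remote, bottle_opener, whistle, tape_measure, doorstop from where it was at the start of the episode above 0.03 m).
It also fails if it takes over 72 s, if anything falls off the work surface, if the arm or the gripper's body presses on something with over 40 N, if the wrist force passes 120 N, or if a joint passes its speed limit or range.

## Robot

A 6-joint arm with a two-finger parallel gripper is mounted at the origin on the work surface. World frame = base frame: x ahead of the robot, y to its left, z up, the work surface at z = 0. Lengths are in m, angles in rad, forces in N, time in s.
With the tool pointing down it reaches from about 0.375 to 0.9 m from the base axis. Payload 3.1 kg.
Tool frame: the origin (TCP) lies midway between the tips of the shut fingers; the grasp point (between the pads) lies 19 mm behind it; x points along the fingers, z is the direction in which the jaws open and shut, and the axes are right-handed (so a half turn about x gives the same grasp; the last joint's range is limited). The gripper opens to 85 mm and grips with 20 to 120 N. Pads are 22 mm wide; open, the fingers measure 114 mm over their backs; the gripper's body (76 mm by 85 mm) begins 54 mm behind the grasp point. The pads swing forward as they close: fully open they stand 13 mm farther back than shut.
Start: joints at [-1.474, 0.527, 1.433, -0, 1.181, -0.178], TCP at [0.17, -0.602, 0.231] pointing down, gripper open.
Joint ranges: [-3.08, 3.08], [-0.75, 2.2], [0.22, 2.44], [-1.43, 4.57], [0, 2.65], [-2.85, 2.85]. Speed limits (rad/s): [2.79, 2.79, 3.14, 3.14, 3.14, 3.14].

## Interface

Orientations are given as a rotation vector (axis times angle).
In Python, from plant import r gives the robot as it stands.
- The arm moves only by the tool drive_tool, never from a script. Its argument "targets" is a list of rows, each a list of 3 entries, a list of its own where there are three numbers: the finger opening in m, from 0 to 0.0854, then the shift along the world's x, y, z in m, then the turn about the world's z in degrees. A call has 1 to 8 rows; each row is the pose to reach, as a shift and turn from the pose commanded when the call began; what a row does not reach only later rows make up. A row lasts 1/8 s, in which the tool goes at most 62.5 mm and 10.7 degrees, less where a joint would pass 70% of its speed; a pose out of reach is approached as far as the arm can. A call with a gripper value outside its range is refused whole. The fingers move at their own pace and stop on an object; the grip force is fixed at half the most. Time passes only in rows, so rows that repeat a pose let the fingers close. It gives the time, the measured TCP pose, the force and the opening at its end, in the units of the state.
- r.observe(): the state, without advancing time (a new reading comes with each control period).
- r.read_camera(name): name is "side" or "top"; returns a dict with "image" (420x560x3 uint8, red, green, blue), "fx", "fy", "cx", "cy" (pixels), "cam_to_world" (4x4, takes a point from camera to world coordinates). Camera axes: x right, y down, z forward; pixel columns grow to the right and rows downward; lengths in m; the calibration is good to about 2 mm. A picture is of the moment at which its call begins. There is no depth.
- r.close_job(): hands the job in, once; it reports no verdict.
The state is a dict: "time": time; "joint_pos": joint angles; "qvel": joint speeds; "joint_torque": joint torques, N m; "eef_pos": TCP position; "orientation": TCP orientation; "force": force on the tool from outside, world axes, zero at the start; "moment": the same for the moment, N m; "width": opening from 0.0 (shut) to 1.0 (fully open).
Only numpy, scipy, OpenCV 4.12 (cv2) and the standard library are available. Lean on these libraries where they do the work, as an engineer would, in place of code of your own. Each camera call takes 0.05 s, during which the arm holds its last target. There are 200 camera calls.

## Working session

There is one attempt and no reset: what is moved stays moved. The work goes in short steps, Python scripts to look and compute and a tool call to move; the robot and the scene stay as the last step left them, time stands still between calls to the robot, and variables do not carry over. Pictures are saved under pics/ and viewed, about 8 in all and at most 12, crops included, and the job is handed in when it is done.

Besides the shell and the picture viewer there is one more tool, called after ">>>" by a JSON object that holds its "method" and its "body", one argument or row to a line. drive_tool: Moves the arm, as the interface text tells. Its arguments: {"type":"object","properties":{"targets":{"type":"array"}},"required":["targets"]}

```bash
mkdir -p pics; ls; cat > h.py <<'E'
import numpy as np, cv2
from plant import r
def snap(n):
    c=r.read_camera(n); np.savez(f'{n}.npz',**c); return c
def save(c,f,box=None,s=1):
    im=c['image'][...,::-1]
    if box: im=im[box[1]:box[3],box[0]:box[2]]
    cv2.imwrite('pics/'+f,cv2.resize(im,None,fx=s,fy=s,interpolation=cv2.INTER_CUBIC))
def w(c,u,v,z):
    T=c['cam_to_world'];d=T[:3,:3]@[(u-c['cx'])/c['fx'],(v-c['cy'])/c['fy'],1];o=T[:3,3]
    return o+d*(z-o[2])/d[2]
def p(c,X):
    T=np.linalg.inv(c['cam_to_world']);q=T[:3,:3]@np.array(X)+T[:3,3]
    return c['fx']*q[0]/q[2]+c['cx'],c['fy']*q[1]/q[2]+c['cy']
E
python3 - <<'E'
from h import *
for n in('top','side'):
    c=snap(n);save(c,n+'0.png',None,1.4);print(n,c['fx'],c['cx'],c['cy'],c['cam_to_world'].round(3).tolist())
print(r.observe())
E
```

```text
pics
top 397.059100486783 287.1557040413797 210.9205336060339 [[-0.005, -0.998, 0.066, 0.569], [-1.0, 0.004, -0.025, 0.017], [0.025, -0.066, -0.997, 1.096], [0.0, 0.0, 0.0, 1.0]]
side 462.7314746394781 277.3308614959298 215.08025864595558 [[0.864, -0.356, 0.356, 0.236], [-0.503, -0.585, 0.636, -0.68], [-0.018, -0.728, -0.685, 0.843], [0.0, 0.0, 0.0, 1.0]]
{'time': 0.1, 'joint_pos': array([-1.47448696e+00,  5.28363136e-01,  1.43373958e+00,  1.02553558e-05,
        1.18138054e+00, -1.78492587e-01]), 'qvel': array([ 5.57762357e-04, -1.59873403e-03, -2.36660048e-03, -1.54758983e-04,
        4.73373153e-05,  4.44639395e-04]), 'joint_torque': array([-4.31869785e-04, -4.43305349e+01, -1.78586072e+01, -1.77390170e-04,
        3.87508524e-03, -1.36182598e-05]), 'eef_pos': array([ 0.16957296, -0.60091504,  0.23044865]), 'orientation': array([ 1.00577094,  1.32806045, -1.00344568]), 'force': array([ 0.52268969,  1.14152714, -0.02429673]), 'moment': array([-0.01292303,  0.00352772, -0.01550708]), 'width': 1.0002940046250817}
```

View pics/top0.png

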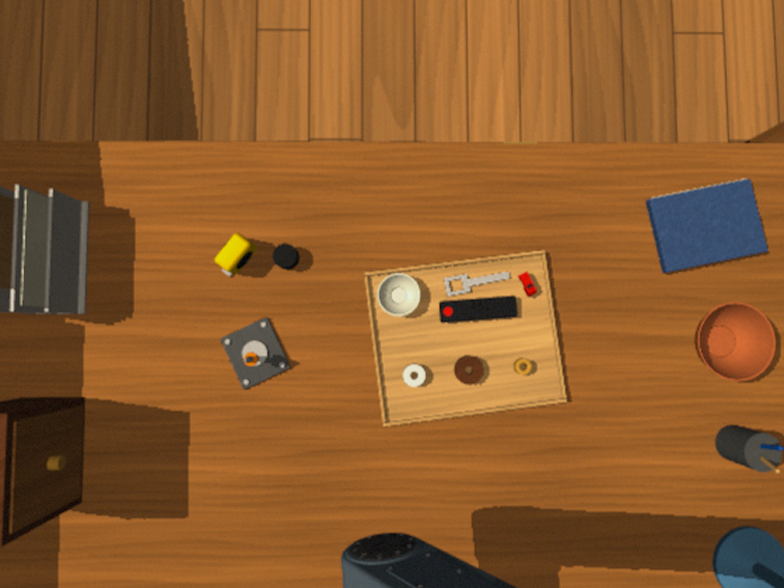

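View pics/side0.png

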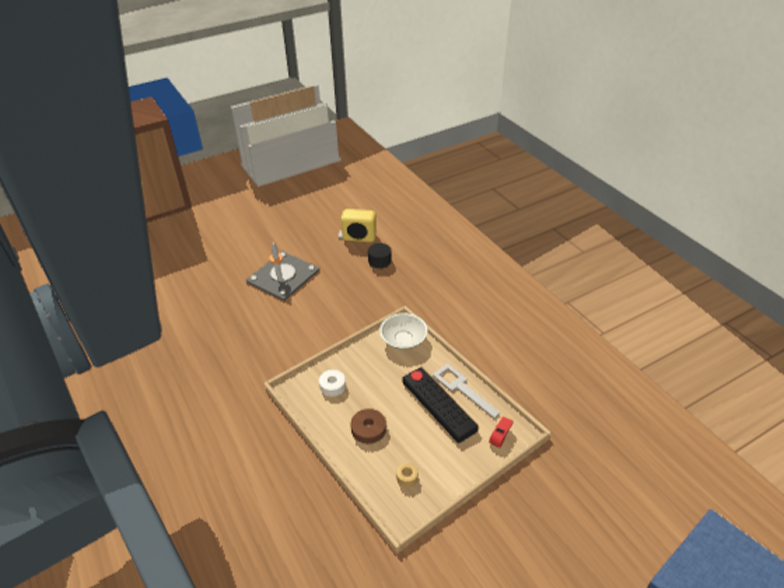

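The top view shows the mount near (255,353), and white, dark and brass bushes near (414,375), (468,370) and (524,366) in the 1.4x picture. The side view shows the same objects. I'll enlarge these next.

```bash
python3 - <<'E'
from h import *
t=dict(np.load('top.npz'));s=dict(np.load('side.npz'))
def cr(c,x,y,w_,h_,k): return cv2.resize(c['image'][y:y+h_,x:x+w_,::-1],None,fx=k,fy=k,interpolation=cv2.INTER_CUBIC)
a=cr(t,155,222,56,60,7);b=cr(s,170,165,56,60,7)
d=cr(t,280,250,112,25,7)
cv2.imwrite('pics/c1.png',np.vstack([np.hstack([a,b]),d]))
# bush centres by pixel, tops at z=.025
for n,u,v in(('mid',414,375),('wide',468,370),('nar',524,366)):print(n,w(t,u/1.4,v/1.4,.025).round(4))
print('base corners',[w(t,u/1.4,v/1.4,.008).round(3).tolist() for u,v in((222,342),(267,319),(290,365),(245,389))])
E
```

```text
mid [ 0.4872 -0.0322  0.025 ]
wide [ 0.496  -0.1361  0.025 ]
nar [ 0.5029 -0.2444  0.025 ]
base corners [[0.552, 0.339, 0.008], [0.596, 0.252, 0.008], [0.507, 0.207, 0.008], [0.462, 0.293, 0.008]]
```

View pics/c1.png

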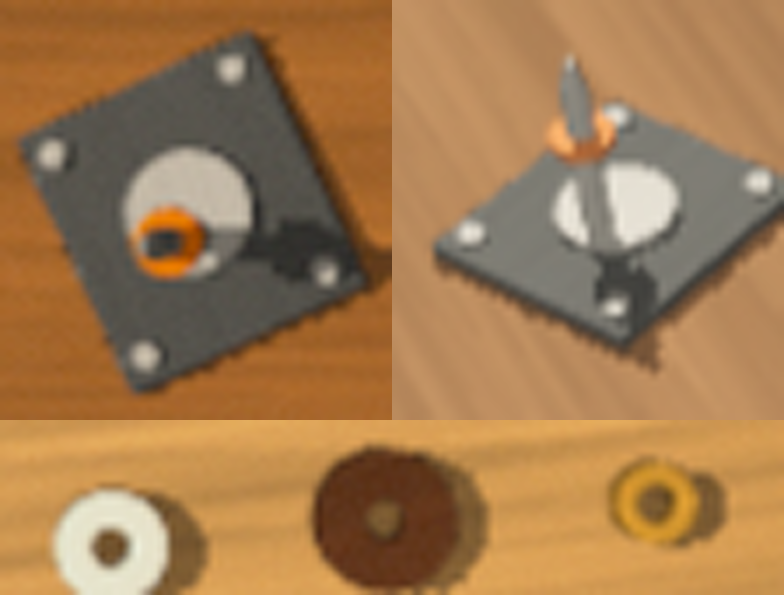

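```bash
python3 - <<'E'
from h import *
from scipy.optimize import least_squares
t=dict(np.load('top.npz'));s=dict(np.load('side.npz'))
f=lambda U,V,x,y:((U+.5)/7-.5+x,(V+.5)/7-.5+y)
T=lambda U,V:f(U,V,155,222)
S=lambda U,V:f(U-392,V,170,165)
B=lambda U,V:f(U,V-420,280,250)
for n,U,V in(('mid',112,547),('wide',386,519),('nar',656,503)):print(n,w(t,*B(U,V),.025).round(4))
print('disc top',w(t,*T(188,213),.012),'side',w(s,*S(616,207),.012))
print('tip top',w(t,*T(150,243),.09),'side',w(s,*S(570,57),.09))
pr=lambda c,X:np.array(p(c,X))
def res(q):
    x,y,h=q
    return np.r_[pr(t,(x,y,h))-T(169,243),pr(s,(x,y,h))-S(581,138),pr(s,(x,y,.09))-S(570,57),pr(t,(x,y,.09))-T(150,243)]
o=least_squares(res,[.53,.27,.05]);print(o.x,o.fun.round(2))
E
```

```text
mid [ 0.4876 -0.0319  0.025 ]
wide [ 0.4975 -0.1373  0.025 ]
nar [ 0.5029 -0.2417  0.025 ]
disc top [0.53102735 0.2757528  0.012     ] side [0.53127356 0.27355878 0.012     ]
tip top [0.52317757 0.2705178  0.09      ] side [0.52351549 0.27375996 0.09      ]
[0.52236532 0.27189959 0.05289142] [ 0.38 -0.36  0.23 -0.19 -0.13  0.51 -0.56  0.33]
```

>>> {"method": "drive_tool", "body": {
  "targets": [
    [0.0854,[0.035,0.05,0],0],
    [0.0854,[0.07,0.1,0],0],
    [0.0854,[0.105,0.15,0],0],
    [0.0854,[0.14,0.2,0],0],
    [0.0854,[0.175,0.25,0],0],
    [0.0854,[0.21,0.3,0],0],
    [0.0854,[0.245,0.35,0],0],
    [0.0854,[0.28,0.4,0],0]
  ]
}}

```text
time: 1.1
eef_pos: [0.4504, -0.1998, 0.2312]
orientation: [1.005, 1.327, -1.005]
force: [0.9, 0.2, 0.0]
width: 1.004
```

```bash
python3 - <<'E'
from h import *
from scipy.spatial.transform import Rotation as R
o=r.observe();print(R.from_rotvec(o['orientation']).as_matrix().round(3),o['eef_pos'],o['joint_pos'].round(2),o['force'])
E
```

```text
[[-0.     0.963  0.271]
 [ 0.     0.271 -0.963]
 [-1.    -0.    -0.   ]] [ 0.45041095 -0.19976179  0.23119048] [-0.64  0.35  1.76 -0.    1.03  0.65] [0.89657447 0.21104149 0.0279726 ]
```

>>> {"method": "drive_tool", "body": {
  "targets": [
    [0.0854,[0.025,0.033,-0.04],0],
    [0.0854,[0.047,0.063,-0.08],0],
    [0.0854,[0.047,0.063,-0.12],0],
    [0.0854,[0.047,0.063,-0.16],0],
    [0.0854,[0.047,0.063,-0.19],0],
    [0.0854,[0.047,0.063,-0.21],0],
    [0.0854,[0.047,0.063,-0.22],0],
    [0.0854,[0.047,0.063,-0.22],0]
  ]
}}

```text
time: 2.1
eef_pos: [0.4963, -0.1384, 0.0108]
orientation: [1.004, 1.328, -1.005]
force: [-0.2, -0.6, 0.4]
width: 0.999
```

```bash
python3 - <<'E'
from h import *
c=snap('side');save(c,'g1.png',(190,200,360,370),3.5);c=snap('top')
E
```

```text
(no output)
```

View pics/g1.png

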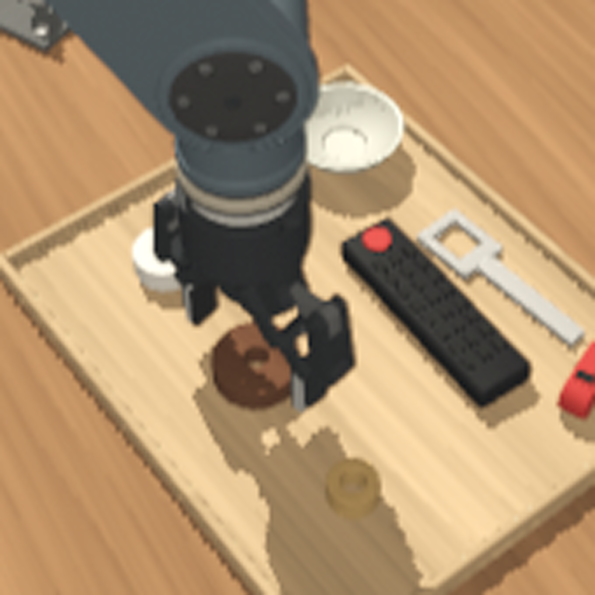

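The picture shows the open jaws straddling the dark bush (250,365), with nothing else touched. Closing now.

>>> {"method": "drive_tool", "body": {
  "targets": [
    [0.0,[0,0,0],0],
    [0.0,[0,0,0],0],
    [0.0,[0,0,0],0],
    [0.0,[0,0,0],0],
    [0.0,[0,0,0],0],
    [0.0,[0,0,0.01],0],
    [0.0,[0,0,0.03],0],
    [0.0,[0,0,0.05],0]
  ]
}}

```text
time: 3.2
eef_pos: [0.4966, -0.1385, 0.0622]
orientation: [1.004, 1.327, -1.004]
force: [0.7, -0.4, -0.4]
width: 0.621
```

```bash
python3 - <<'E'
from h import *
c=snap('side');save(c,'g2.png',(190,200,360,370),3.5)
E
```

```text
(no output)
```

View pics/g2.png

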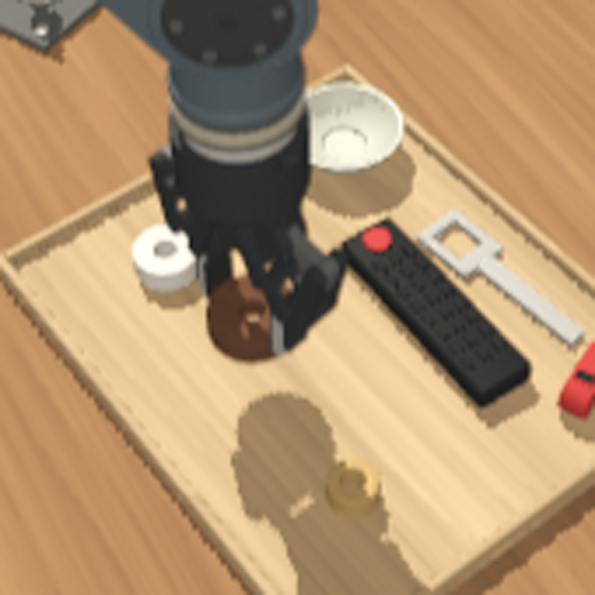

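The bush is held level and clear of the tray. Carrying it to the mount.

>>> {"method": "drive_tool", "body": {
  "targets": [
    [0.0,[0,0,0.04],0],
    [0.0,[0.004,0.04,0.07],0],
    [0.0,[0.008,0.09,0.07],0],
    [0.0,[0.012,0.14,0.07],0],
    [0.0,[0.016,0.19,0.07],0],
    [0.0,[0.02,0.24,0.07],0],
    [0.0,[0.024,0.29,0.07],0],
    [0.0,[0.024,0.34,0.07],0]
  ]
}}

```text
time: 4.25
eef_pos: [0.5208, 0.2031, 0.1313]
orientation: [1.005, 1.326, -1.004]
force: [1.1, -0.5, -0.4]
width: 0.621
```

>>> {"method": "drive_tool", "body": {
  "targets": [
    [0.0,[0,0.03,0],0],
    [0.0,[0,0.05,0],0],
    [0.0,[0,0.065,0],0],
    [0.0,[0,0.07,0],0],
    [0.0,[0,0.07,0],0]
  ]
}}

```text
time: 4.88
eef_pos: [0.5207, 0.271, 0.1312]
orientation: [1.004, 1.327, -1.005]
force: [-0.0, 0.7, -0.4]
width: 0.622
```

```bash
python3 - <<'E'
from h import *
c=snap('side')
x=r.observe()['eef_pos'];print(x,r.observe()['force'])
print('pred bush centre top',p(c,x+[.0014,.0004,.014]),'stud tip',p(c,(.522,.272,.09)))
save(c,'g3.png',(130,100,270,240),4.2)
E
```

```text
[0.52066114 0.27071051 0.1312262 ] [-0.45374909 -0.33899791 -0.73869391]
pred bush centre top (np.float64(191.8582509680055), np.float64(156.37602454565555)) stud tip (np.float64(194.72806528010187), np.float64(173.25080001596763))
```

View pics/g3.png

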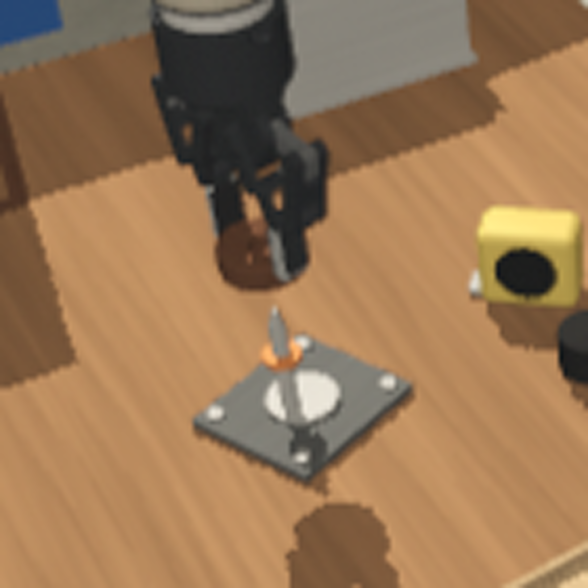

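The bush is centred over the stud: bush at (262,255), tip at (275,310) below it. The predicted pixels agree. Lowering gently.

>>> {"method": "drive_tool", "body": {
  "targets": [
    [0.0,[0,0,-0.015],0],
    [0.0,[0,0,-0.028],0],
    [0.0,[0,0,-0.034],0],
    [0.0,[0,0,-0.038],0],
    [0.0,[0,0,-0.041],0],
    [0.0,[0,0,-0.043],0],
    [0.0,[0,0,-0.043],0]
  ]
}}

```text
time: 5.8
eef_pos: [0.5207, 0.2716, 0.0884]
orientation: [1.004, 1.327, -1.004]
force: [-0.2, 0.0, 0.2]
width: 0.623
```

>>> {"method": "drive_tool", "body": {
  "targets": [
    [0.0,[0,0,-0.002],0],
    [0.0,[0,0,-0.004],0],
    [0.0,[0,0,-0.006],0],
    [0.0,[0,0,-0.006],0]
  ]
}}

```text
time: 6.3
eef_pos: [0.5205, 0.2714, 0.0821]
orientation: [1.004, 1.327, -1.005]
force: [0.7, 0.4, 0.0]
width: 0.623
```

>>> {"method": "drive_tool", "body": {
  "targets": [
    [0.0,[0,0,-0.001],0],
    [0.0,[0,0,-0.002],0],
    [0.0,[0,0,-0.003],0],
    [0.0,[0,0,-0.004],0],
    [0.0,[0,0,-0.006],0],
    [0.0,[0,0,-0.008],0],
    [0.0,[0,0,-0.008],0]
  ]
}}

```text
time: 7.18
eef_pos: [0.5206, 0.2715, 0.0741]
orientation: [1.004, 1.327, -1.005]
force: [-0.2, -0.2, 0.1]
width: 0.618
```

>>> {"method": "drive_tool", "body": {
  "targets": [
    [0.0,[0,0,-0.002],0],
    [0.0,[0,0,-0.004],0],
    [0.0,[0,0,-0.006],0],
    [0.0,[0,0,-0.008],0],
    [0.0,[0,0,-0.008],0]
  ]
}}

```text
time: 7.8
eef_pos: [0.5206, 0.2715, 0.0661]
orientation: [1.004, 1.327, -1.005]
force: [0.0, -0.5, -0.8]
width: 0.62
```

>>> {"method": "drive_tool", "body": {
  "targets": [
    [0.0,[0,0,-0.002],0],
    [0.0,[0,0,-0.004],0],
    [0.0,[0,0,-0.006],0],
    [0.0,[0,0,-0.008],0],
    [0.0,[0,0,-0.01],0],
    [0.0,[0,0,-0.012],0],
    [0.0,[0,0,-0.014],0],
    [0.0,[0,0,-0.016],0]
  ]
}}

```text
time: 8.8
eef_pos: [0.5206, 0.2715, 0.0502]
orientation: [1.004, 1.327, -1.004]
force: [-2.1, -1.2, 2.5]
width: 0.621
```

>>> {"method": "drive_tool", "body": {
  "targets": [
    [0.0,[0,0,-0.002],0],
    [0.0,[0,0,-0.004],0],
    [0.0,[0,0,-0.006],0],
    [0.0,[0,0,-0.008],0],
    [0.0,[0,0,-0.01],0],
    [0.0,[0,0,-0.012],0],
    [0.0,[0,0,-0.014],0],
    [0.0,[0,0,-0.016],0]
  ]
}}

```text
time: 9.8
eef_pos: [0.5206, 0.2715, 0.0341]
orientation: [1.004, 1.327, -1.004]
force: [-1.2, -0.7, 3.4]
width: 0.625
```

>>> {"method": "drive_tool", "body": {
  "targets": [
    [0.0,[0,0,-0.002],0],
    [0.0,[0,0,-0.004],0],
    [0.0,[0,0,-0.006],0],
    [0.0,[0,0,-0.008],0],
    [0.0,[0,0,-0.009],0],
    [0.0,[0,0,-0.0095],0],
    [0.0,[0,0,-0.01],0]
  ]
}}

```text
time: 10.68
eef_pos: [0.5206, 0.2715, 0.0243]
orientation: [1.004, 1.327, -1.004]
force: [-1.2, -0.2, 3.8]
width: 0.627
```

>>> {"method": "drive_tool", "body": {
  "targets": [
    [0.0,[0,0,-0.0005],0],
    [0.0,[0,0,-0.001],0]
  ]
}}

```text
time: 10.92
eef_pos: [0.5206, 0.2715, 0.0239]
orientation: [1.004, 1.327, -1.004]
force: [-2.4, -0.6, 9.6]
width: 0.623
```

>>> {"method": "drive_tool", "body": {
  "targets": [
    [0.0,[0,0,-0.0003],0],
    [0.0,[0,0,-0.0003],0]
  ]
}}

```text
time: 11.18
eef_pos: [0.5206, 0.2715, 0.0239]
orientation: [1.004, 1.327, -1.004]
force: [-2.2, -0.5, 9.2]
width: 0.624
```

```bash
python3 - <<'E'
from h import *
c=snap('side');save(c,'g4.png',(160,130,260,230),6)
print(r.observe()['force'])
E
```

```text
[-1.8497945  -0.96292147  8.94300029]
```

View pics/g4.png

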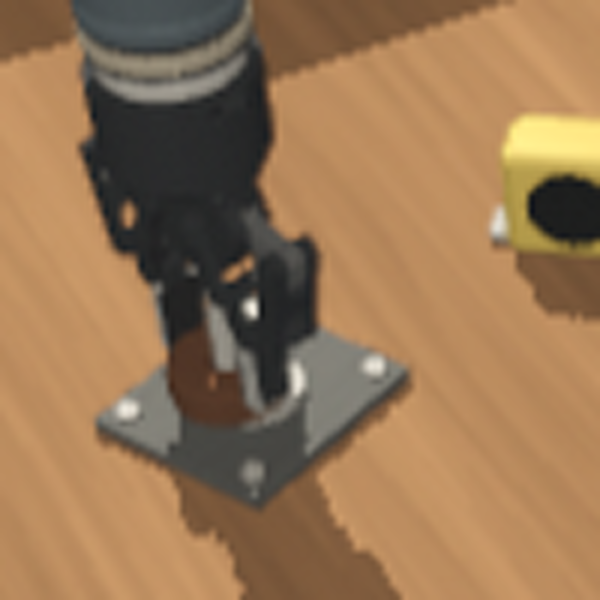

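>>> {"method": "drive_tool", "body": {
  "targets": [
    [0.0,[0,0,-0.0005],0],
    [0.0,[0,0,-0.001],0],
    [0.0,[0,0,-0.001],0]
  ]
}}

```text
time: 11.6
eef_pos: [0.5207, 0.2715, 0.0238]
orientation: [1.005, 1.326, -1.004]
force: [-4.1, -0.8, 15.5]
width: 0.626
```

Seated: force climbs without movement. Letting go and rising.

>>> {"method": "drive_tool", "body": {
  "targets": [
    [0.0,[0,0,0.001],0],
    [0.0854,[0,0,0.001],0],
    [0.0854,[0,0,0.001],0],
    [0.0854,[0,0,0.001],0],
    [0.0854,[0,0,0.02],0],
    [0.0854,[0,0,0.06],0],
    [0.0854,[0,0,0.11],0],
    [0.0854,[0,0,0.13],0]
  ]
}}

```text
time: 12.6
eef_pos: [0.5224, 0.2721, 0.1564]
orientation: [1.008, 1.323, -0.999]
force: [0.5, -0.1, 0.3]
width: 1.002
```

>>> {"method": "drive_tool", "body": {
  "targets": [
    [0.0854,[-0.006,-0.05,0],0],
    [0.0854,[-0.012,-0.1,0],0],
    [0.0854,[-0.018,-0.15,0],0],
    [0.0854,[-0.024,-0.2,0],0],
    [0.0854,[-0.03,-0.25,0],0],
    [0.0854,[-0.033,-0.29,-0.01],0],
    [0.0854,[-0.033,-0.3035,-0.04],0],
    [0.0854,[-0.033,-0.3035,-0.08],0]
  ]
}}

```text
time: 13.6
eef_pos: [0.4896, -0.0341, 0.0732]
orientation: [1.007, 1.32, -1.004]
force: [0.5, -0.0, -0.4]
width: 0.998
```

```bash
python3 - <<'E'
from h import *
c=snap('side');t=snap('top')
a=cv2.resize(c['image'][150:215,165:230,::-1],None,fx=6,fy=6,interpolation=cv2.INTER_CUBIC)
b=cv2.resize(t['image'][220:285,150:215,::-1],None,fx=6,fy=6,interpolation=cv2.INTER_CUBIC)
for im,cc,x0,y0 in((a,c,165,150),(b,t,150,220)):   # expected outline of seated bush top rim
    pts=[p(cc,(.522+.028*np.cos(k),.272+.028*np.sin(k),.036)) for k in np.linspace(0,6.28,60)]
    for u,v in pts: cv2.circle(im,(int((u-x0+.5)*6),int((v-y0+.5)*6)),1,(0,255,0),-1)
cv2.imwrite('pics/g5.png',np.hstack([a,b]))
E
```

```text
(no output)
```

View pics/g5.png

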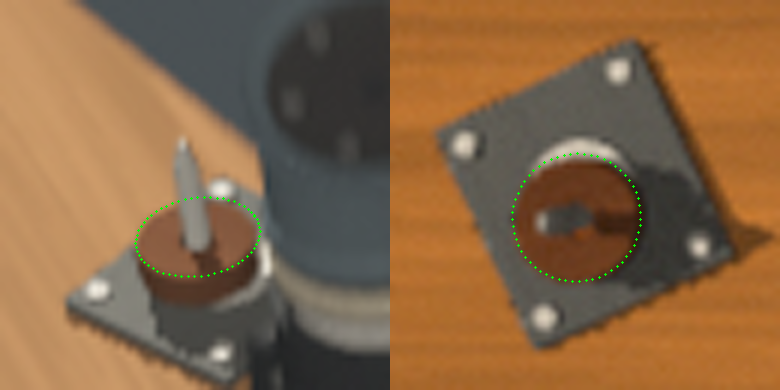

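The wide bush sits flat, and its top rim matches the outline expected for z=36 mm in both views. Next is the middle bush.

>>> {"method": "drive_tool", "body": {
  "targets": [
    [0.0854,[0,0,-0.03],0],
    [0.0854,[0,0,-0.05],0],
    [0.0854,[0,0,-0.06],0],
    [0.0854,[0,0,-0.06],0],
    [0.0,[0,0,-0.06],0],
    [0.0,[0,0,-0.06],0],
    [0.0,[0,0,-0.06],0],
    [0.0,[0,0,-0.06],0]
  ]
}}

```text
time: 14.7
eef_pos: [0.488, -0.0321, 0.0133]
orientation: [1.005, 1.325, -1.004]
force: [-1.2, 0.2, 10.8]
width: 0.479
```

>>> {"method": "drive_tool", "body": {
  "targets": [
    [0.0,[0,0,0],0],
    [0.0,[0,0,0],0],
    [0.0,[0,0,0.02],0],
    [0.0,[0,0,0.06],0],
    [0.0,[0,0,0.1],0],
    [0.0,[0,0,0.12],0],
    [0.0,[0,0,0.12],0]
  ]
}}

```text
time: 15.58
eef_pos: [0.4886, -0.0323, 0.1337]
orientation: [1.005, 1.323, -1.003]
force: [-0.1, 0.8, -0.6]
width: 0.482
```

>>> {"method": "drive_tool", "body": {
  "targets": [
    [0.0,[0.006,0.05,0.005],0],
    [0.0,[0.012,0.1,0.005],0],
    [0.0,[0.018,0.15,0.005],0],
    [0.0,[0.024,0.2,0.005],0],
    [0.0,[0.03,0.25,0.005],0],
    [0.0,[0.034,0.29,0.005],0],
    [0.0,[0.034,0.304,0.005],0],
    [0.0,[0.034,0.304,0.005],0]
  ]
}}

```text
time: 16.58
eef_pos: [0.5206, 0.2721, 0.1358]
orientation: [1.002, 1.329, -1.005]
force: [0.0, -1.0, -0.8]
width: 0.478
```

```bash
python3 - <<'E'
from h import *
c=snap('side')
x=r.observe()['eef_pos'];print(x,r.observe()['force'])
a=cv2.resize(c['image'][110:225,140:255,::-1],None,fx=5,fy=5,interpolation=cv2.INTER_CUBIC)
for z in(-.006,.012):
  for k in np.linspace(0,6.28,60):
    u,v=p(c,x+[.022*np.cos(k),.022*np.sin(k),z]); cv2.circle(a,(int((u-140+.5)*5),int((v-110+.5)*5)),1,(0,255,0),-1)
cv2.imwrite('pics/g6.png',a)
E
```

```text
[0.52072584 0.27117459 0.13599783] [-1.21249362 -0.1994032  -0.69705563]
```

View pics/g6.png

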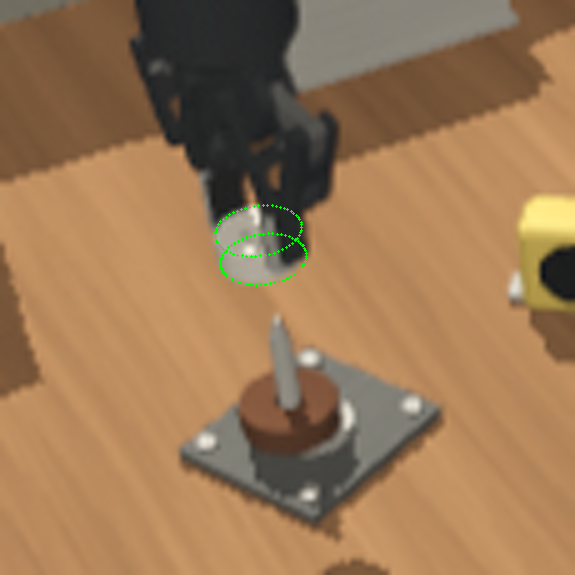

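The middle bush is held level and central on the tool: the outline matches to about 1 pixel, above the tip at (277,315). Lowering.

>>> {"method": "drive_tool", "body": {
  "targets": [
    [0.0,[0.001,0,-0.015],0],
    [0.0,[0.001,0,-0.03],0],
    [0.0,[0.001,0,-0.037],0],
    [0.0,[0.001,0,-0.041],0],
    [0.0,[0.001,0,-0.045],0],
    [0.0,[0.001,0,-0.047],0],
    [0.0,[0.001,0,-0.047],0]
  ]
}}

```text
time: 17.5
eef_pos: [0.5227, 0.2721, 0.0901]
orientation: [1.004, 1.327, -1.004]
force: [-0.4, -0.7, -0.3]
width: 0.481
```

>>> {"method": "drive_tool", "body": {
  "targets": [
    [0.0,[0,0,-0.0015],0],
    [0.0,[0,0,-0.003],0],
    [0.0,[0,0,-0.0045],0],
    [0.0,[0,0,-0.006],0],
    [0.0,[0,0,-0.0075],0],
    [0.0,[0,0,-0.009],0],
    [0.0,[0,0,-0.009],0]
  ]
}}

```text
time: 18.38
eef_pos: [0.5225, 0.2719, 0.0808]
orientation: [1.004, 1.327, -1.005]
force: [0.4, 0.0, 0.3]
width: 0.482
```

>>> {"method": "drive_tool", "body": {
  "targets": [
    [0.0,[0,0,-0.002],0],
    [0.0,[0,0,-0.004],0],
    [0.0,[0,0,-0.006],0],
    [0.0,[0,0,-0.009],0],
    [0.0,[0,0,-0.012],0],
    [0.0,[0,0,-0.015],0],
    [0.0,[0,0,-0.018],0]
  ]
}}

```text
time: 19.25
eef_pos: [0.5226, 0.272, 0.0628]
orientation: [1.004, 1.327, -1.004]
force: [0.5, 0.1, -0.3]
width: 0.479
```

>>> {"method": "drive_tool", "body": {
  "targets": [
    [0.0,[0,0,-0.003],0],
    [0.0,[0,0,-0.006],0],
    [0.0,[0,0,-0.009],0],
    [0.0,[0,0,-0.012],0],
    [0.0,[0,0,-0.015],0],
    [0.0,[0,0,-0.017],0],
    [0.0,[0,0,-0.018],0]
  ]
}}

```text
time: 20.12
eef_pos: [0.5226, 0.272, 0.0449]
orientation: [1.004, 1.327, -1.005]
force: [0.1, -1.0, -0.3]
width: 0.483
```

>>> {"method": "drive_tool", "body": {
  "targets": [
    [0.0,[0,0,-0.0005],0],
    [0.0,[0,0,-0.001],0],
    [0.0,[0,0,-0.0015],0],
    [0.0,[0,0,-0.0015],0]
  ]
}}

```text
time: 20.62
eef_pos: [0.5226, 0.272, 0.0435]
orientation: [1.004, 1.327, -1.004]
force: [0.1, 0.2, 0.6]
width: 0.482
```

>>> {"method": "drive_tool", "body": {
  "targets": [
    [0.0,[0,0,-0.0005],0],
    [0.0,[0,0,-0.001],0],
    [0.0,[0,0,-0.0015],0],
    [0.0,[0,0,-0.0015],0]
  ]
}}

```text
time: 21.12
eef_pos: [0.5227, 0.272, 0.0423]
orientation: [1.004, 1.327, -1.004]
force: [-1.2, 0.4, 3.6]
width: 0.479
```

>>> {"method": "drive_tool", "body": {
  "targets": [
    [0.0,[0,0,-0.0005],0],
    [0.0,[0,0,-0.001],0],
    [0.0,[0,0,-0.001],0]
  ]
}}

```text
time: 21.5
eef_pos: [0.5227, 0.2721, 0.0423]
orientation: [1.005, 1.326, -1.004]
force: [-1.8, -1.1, 7.8]
width: 0.485
```

>>> {"method": "drive_tool", "body": {
  "targets": [
    [0.0,[0,0,0.001],0],
    [0.0854,[0,0,0.001],0],
    [0.0854,[0,0,0.001],0],
    [0.0854,[0,0,0.001],0],
    [0.0854,[0,0,0.02],0],
    [0.0854,[0,0,0.06],0],
    [0.0854,[0,0,0.1],0],
    [0.0854,[0,0,0.11],0]
  ]
}}

```text
time: 22.5
eef_pos: [0.5246, 0.2726, 0.155]
orientation: [1.008, 1.323, -0.999]
force: [0.2, 0.0, -0.0]
width: 1.001
```

The middle bush is seated (hard stop at TCP 42.3 mm). Fetching the narrow one.

>>> {"method": "drive_tool", "body": {
  "targets": [
    [0.0854,[-0.003,-0.05,0],0],
    [0.0854,[-0.006,-0.1,0],0],
    [0.0854,[-0.009,-0.15,0],0],
    [0.0854,[-0.012,-0.2,0],0],
    [0.0854,[-0.015,-0.25,0],0],
    [0.0854,[-0.018,-0.3,0],0],
    [0.0854,[-0.0195,-0.35,0],0],
    [0.0854,[-0.0195,-0.4,0],0]
  ]
}}

```text
time: 23.5
eef_pos: [0.5024, -0.1294, 0.1508]
orientation: [1.005, 1.328, -1.005]
force: [-0.2, 0.6, 0.4]
width: 1.003
```

>>> {"method": "drive_tool", "body": {
  "targets": [
    [0.0854,[0,-0.05,0],0],
    [0.0854,[0,-0.09,-0.01],0],
    [0.0854,[0,-0.114,-0.04],0],
    [0.0854,[0,-0.114,-0.08],0],
    [0.0854,[0,-0.114,-0.11],0],
    [0.0854,[0,-0.114,-0.13],0],
    [0.0854,[0,-0.114,-0.138],0],
    [0.0854,[0,-0.114,-0.138],0]
  ]
}}

```text
time: 24.5
eef_pos: [0.5028, -0.2418, 0.0127]
orientation: [1.005, 1.328, -1.005]
force: [0.3, 0.2, 0.2]
width: 1.001
```

>>> {"method": "drive_tool", "body": {
  "targets": [
    [0.0,[0,0,0],0],
    [0.0,[0,0,0],0],
    [0.0,[0,0,0],0],
    [0.0,[0,0,0],0],
    [0.0,[0,0,0],0],
    [0.0,[0,0,0],0],
    [0.0,[0,0,0],0]
  ]
}}

```text
time: 25.38
eef_pos: [0.5035, -0.2423, 0.0142]
orientation: [1.004, 1.325, -1.004]
force: [0.4, 0.4, 5.4]
width: 0.344
```

>>> {"method": "drive_tool", "body": {
  "targets": [
    [0.0,[0,0,0.01],0],
    [0.0,[0,0,0.04],0],
    [0.0,[0,0,0.08],0],
    [0.0,[0,0,0.12],0],
    [0.0,[0.004,0.04,0.122],0],
    [0.0,[0.008,0.08,0.122],0],
    [0.0,[0.012,0.12,0.122],0],
    [0.0,[0.016,0.17,0.122],0]
  ]
}}

```text
time: 26.38
eef_pos: [0.5194, -0.0713, 0.1356]
orientation: [1.006, 1.325, -1.005]
force: [0.9, 0.4, 0.2]
width: 0.344
```

>>> {"method": "drive_tool", "body": {
  "targets": [
    [0.0,[0.001,0.05,0.003],0],
    [0.0,[0.002,0.1,0.003],0],
    [0.0,[0.003,0.15,0.003],0],
    [0.0,[0.0035,0.2,0.003],0],
    [0.0,[0.0035,0.25,0.003],0],
    [0.0,[0.0035,0.3,0.003],0],
    [0.0,[0.0035,0.335,0.003],0],
    [0.0,[0.0035,0.344,0.003],0]
  ]
}}

```text
time: 27.38
eef_pos: [0.5221, 0.274, 0.1384]
orientation: [1.002, 1.328, -1.002]
force: [0.4, -1.8, -0.6]
width: 0.34
```

>>> {"method": "drive_tool", "body": {
  "targets": [
    [0.0,[0,0,0],0],
    [0.0,[0,0,0],0]
  ]
}}

```text
time: 27.62
eef_pos: [0.5225, 0.2707, 0.138]
orientation: [1.005, 1.326, -1.006]
force: [0.6, 0.5, -0.8]
width: 0.343
```

```bash
python3 - <<'E'
from h import *
c=snap('side')
x=r.observe()['eef_pos'];print(x,r.observe()['force'])
a=cv2.resize(c['image'][110:225,140:255,::-1],None,fx=5,fy=5,interpolation=cv2.INTER_CUBIC)
for z in(-.007,.011):
  for k in np.linspace(0,6.28,60):
    u,v=p(c,x+[.016*np.cos(k),.016*np.sin(k),z]); cv2.circle(a,(int((u-140+.5)*5),int((v-110+.5)*5)),1,(0,255,0),-1)
cv2.imwrite('pics/g7.png',a)
E
```

```text
[0.52261451 0.27060799 0.13803189] [-0.24676483 -0.74023955 -0.62053529]
```

View pics/g7.png

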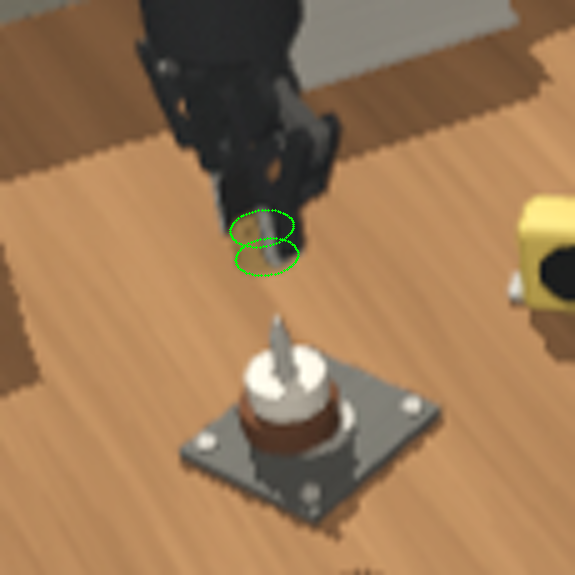

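The middle bush sits on the wide one, and the brass bush is held at the expected outline above the tip (277,315). Lowering.

>>> {"method": "drive_tool", "body": {
  "targets": [
    [0.0,[0,0,-0.015],0],
    [0.0,[0,0,-0.03],0],
    [0.0,[0,0,-0.037],0],
    [0.0,[0,0,-0.041],0],
    [0.0,[0,0,-0.044],0],
    [0.0,[0,0,-0.046],0],
    [0.0,[0,0,-0.046],0]
  ]
}}

```text
time: 28.55
eef_pos: [0.5227, 0.2721, 0.0921]
orientation: [1.005, 1.327, -1.004]
force: [0.1, -0.3, -0.8]
width: 0.345
```

>>> {"method": "drive_tool", "body": {
  "targets": [
    [0.0,[0,0,-0.0015],0],
    [0.0,[0,0,-0.003],0],
    [0.0,[0,0,-0.0045],0],
    [0.0,[0,0,-0.006],0],
    [0.0,[0,0,-0.0075],0],
    [0.0,[0,0,-0.009],0],
    [0.0,[0,0,-0.01],0],
    [0.0,[0,0,-0.01],0]
  ]
}}

```text
time: 29.55
eef_pos: [0.5226, 0.272, 0.0819]
orientation: [1.004, 1.327, -1.005]
force: [0.2, -0.1, -1.2]
width: 0.342
```

>>> {"method": "drive_tool", "body": {
  "targets": [
    [0.0,[0,0,-0.002],0],
    [0.0,[0,0,-0.004],0],
    [0.0,[0,0,-0.006],0],
    [0.0,[0,0,-0.008],0],
    [0.0,[0,0,-0.01],0],
    [0.0,[0,0,-0.012],0],
    [0.0,[0,0,-0.014],0],
    [0.0,[0,0,-0.016],0]
  ]
}}

```text
time: 30.55
eef_pos: [0.5227, 0.272, 0.0659]
orientation: [1.004, 1.327, -1.004]
force: [-1.4, 0.6, -1.6]
width: 0.344
```

Expected stop near TCP 60–61 mm.

>>> {"method": "drive_tool", "body": {
  "targets": [
    [0.0,[0,0,-0.001],0],
    [0.0,[0,0,-0.002],0],
    [0.0,[0,0,-0.003],0],
    [0.0,[0,0,-0.0035],0],
    [0.0,[0,0,-0.004],0],
    [0.0,[0,0,-0.0045],0],
    [0.0,[0,0,-0.0045],0]
  ]
}}

```text
time: 31.42
eef_pos: [0.5226, 0.272, 0.0615]
orientation: [1.004, 1.327, -1.004]
force: [0.6, 1.2, -0.2]
width: 0.342
```

>>> {"method": "drive_tool", "body": {
  "targets": [
    [0.0,[0,0,-0.0005],0],
    [0.0,[0,0,-0.001],0],
    [0.0,[0,0,-0.001],0]
  ]
}}

```text
time: 31.8
eef_pos: [0.5228, 0.272, 0.0611]
orientation: [1.005, 1.326, -1.004]
force: [-1.0, 0.2, 4.8]
width: 0.346
```

>>> {"method": "drive_tool", "body": {
  "targets": [
    [0.0,[0,0,-0.0005],0],
    [0.0,[0,0,-0.001],0],
    [0.0,[0,0,-0.001],0]
  ]
}}

```text
time: 32.17
eef_pos: [0.5231, 0.2721, 0.061]
orientation: [1.005, 1.326, -1.003]
force: [-2.8, -0.9, 10.3]
width: 0.344
```

>>> {"method": "drive_tool", "body": {
  "targets": [
    [0.0,[0,0,0.0015],0],
    [0.0854,[0,0,0.0015],0],
    [0.0854,[0,0,0.0015],0],
    [0.0854,[0,0,0.0015],0],
    [0.0854,[0,0,0.02],0],
    [0.0854,[0,0,0.06],0],
    [0.0854,[0,0,0.1],0],
    [0.0854,[0,0,0.11],0]
  ]
}}

```text
time: 33.17
eef_pos: [0.5246, 0.2727, 0.1736]
orientation: [1.009, 1.322, -0.999]
force: [0.4, -0.2, 0.1]
width: 1.0
```

>>> {"method": "drive_tool", "body": {
  "targets": [
    [0.0854,[0,-0.05,0.03],0],
    [0.0854,[0,-0.1,0.03],0],
    [0.0854,[0,-0.15,0.03],0],
    [0.0854,[0,-0.2,0.03],0],
    [0.0854,[0,-0.25,0.03],0],
    [0.0854,[0,-0.3,0.03],0],
    [0.0854,[0,-0.3,0.03],0]
  ]
}}

```text
time: 34.05
eef_pos: [0.5227, -0.0312, 0.1994]
orientation: [1.008, 1.324, -1.009]
force: [-0.3, 0.2, 0.3]
width: 1.0
```

```bash
python3 - <<'E'
from h import *
c=snap('side');t=snap('top')
a=cv2.resize(c['image'][150:215,165:230,::-1],None,fx=6,fy=6,interpolation=cv2.INTER_CUBIC)
b=cv2.resize(t['image'][220:285,150:215,::-1],None,fx=6,fy=6,interpolation=cv2.INTER_CUBIC)
for im,cc,x0,y0 in((a,c,165,150),(b,t,150,220)):
  for R,z in((.028,.036),(.022,.054),(.016,.072)):
    for k in np.linspace(0,6.28,50):
      u,v=p(cc,(.522+R*np.cos(k),.272+R*np.sin(k),z)); cv2.circle(im,(int((u-x0+.5)*6),int((v-y0+.5)*6)),1,(0,255,0),-1)
d=cv2.resize(c['image'][...,::-1],(560,420))
q=np.hstack([a,b]);cv2.imwrite('pics/g8.png',q);print(r.observe()['time'])
E
```

```text
34.15
```

View pics/g8.png

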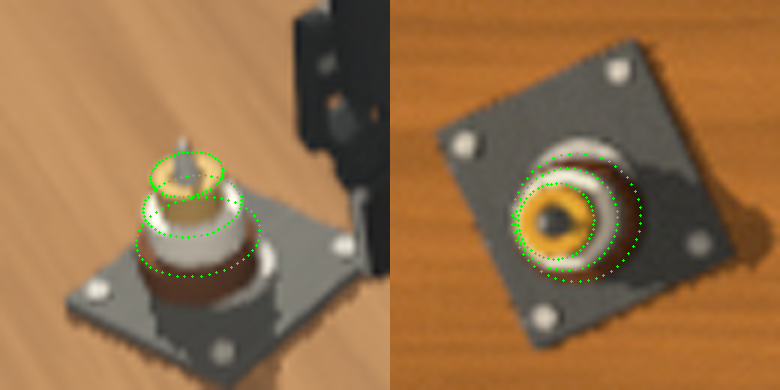

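The stack matches the expected rims in both views: flat, in order and without gaps. Handing in.

```bash
python3 -c "
from plant import r
print(r.close_job())"
```

```text
the job is handed in; nothing more can be done
None
```

The three bushes are on the stud in order (wide, middle, narrow) and let go. The orange collar went down to the disc under the wide one. I handed the job in at about 34 s of the 72 s, and no verdict was reported.

- **Seating:** Each bush stopped hard where expected: the force rose with no further travel. The last readings were about 15.5 N for the wide, 8 N for the middle and 10 N for the narrow, all under the 35 N limit.
- **Threading:** Each bush was gripped until it was seated. The side force at the nose stayed under about 1 N.
- **Final pictures:** In both camera views the bush rims match the outlines expected for a fully seated stack, to about a pixel or two. The bushes look flat and concentric.
- **Other things:** The gripper was empty and well clear of the stack at the end. I did not measure the bystanders' positions again; no unexpected contact forces showed up on the way.

No checks failed or disagreed.

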